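Run the vial shuttle to its marked stop

ROBOT

A 7-joint arm with a two-finger parallel gripper is mounted at the origin on the work surface. World frame = base frame: x ahead of the robot, y to its left, z up, the work surface at z = 0. Lengths are in m, angles in rad, forces in N, time in s.
With the tool pointing down it reaches from about 0.4 to 0.925 m from the base axis. Payload 4.1 kg.
Tool frame: the origin (TCP) lies on the centre line of the jaws, within the pads' length; the fingertips stand 8 mm ahead of it and the grasp point (between the pads) lies 11 mm behind it (robot.finger_overhang is the distance from the TCP to the fingertips, in m); z points along the fingers, y is the direction in which the jaws open and shut (so a half turn about z gives the same grasp; the last joint's range is limited). The gripper opens to 85 mm and grips with 20 to 120 N. Pads are 22 mm wide; open, the fingers measure 114 mm over their backs; the gripper's body (76 mm by 85 mm) begins 54 mm behind the grasp point. The pads swing forward as they close: fully open they stand 13 mm farther back than shut.
Start: joints at [1.249, 0.398, 0.045, 1.537, -0.019, 1.207, -0.051], TCP at [0.144, -0.634, 0.239] pointing down, gripper open.
Joint ranges: [-2.82, 2.82], [-0.49, 2.23], [-1.37, 1.46], [0, 2.46], [-1.36, 4.5], [0.23, 2], [-2.94, 2.94]. Speed limits (rad/s): [2.57, 2.57, 3.14, 3.14, 3.14, 3.14, 3.14].

INTERFACE

Orientations are given as a unit quaternion [w, x, y, z].
In Python, from bench import robot gives the robot as it stands. The module is installed in compiled form; this text tells all that it offers.
- The arm moves only by the tool drive_tool, never from a script. Its argument "deltas" is a list of rows, each a list of 3 entries, a list of its own where there are three numbers: the opening, from 0 (shut) to 1 (fully open), then the shift along the tool's x, y, z each as a share of 0.025 m, from -1 to 1, then the turn, a rotation vector about the tool's x, y, z each as a share of 180 degrees, from -1 to 1. In form: [[hand, [dx, dy, dz], [ax, ay, az]], ...]. A call has 1 to 8 rows; each row shifts and turns the commanded pose from where the row before left it, along the tool's axes as they then stand; what a row does not reach is not made up. A row lasts 1/8 s, in which the tool goes at most 62.5 mm and 10.7 degrees, less where a joint would pass 70% of its speed; a pose out of reach is approached as far as the arm can. A call with a number of a shift or a turn outside -1 to 1 is refused whole. A call with a gripper value outside its range is refused whole. The fingers move at their own pace and stop on an object; "force" is the grip in N (left out, the last holds). Time passes only in rows, so rows that do not move let the fingers close. It gives the time, the measured TCP pose, the force and the opening at its end, in the units of the state.
- robot.get_obs(): the state, without advancing time (a new reading comes with each control period).
- robot.snapshot(name): name is "scene" or "side" or "wrist"; returns a dict with "image" (480x640x3 uint8, red, green, blue), "depth" (480x640 float32, m along the optical axis (not along the pixel's ray), 0 where there is no reading), "intrinsics" (3x3 intrinsics, pixels), "cam_to_world" (4x4, takes a point from camera to world coordinates); the wrist camera has in their place "tool_from_camera" (4x4, takes a point from camera to tool coordinates, whose origin is the TCP and whose axes are the flange's). Camera axes: x right, y down, z forward; pixel columns grow to the right and rows downward; lengths in m; the calibration is good to about 2 mm. A picture is of the moment at which its call begins: read the wrist's pose just before it.
- robot.hand_in(): hands the job in, once; it reports no verdict.
The state is a dict: "time": time; "joints": joint angles; "qd": joint speeds; "joint_torque": joint torques, N m; "tcp_pos": TCP position; "tool_rot": TCP orientation; "ft_force": force on the tool from outside, world axes, zero at the start; "torque": the same for the moment, N m; "finger_gap": finger opening in m.
Only numpy, scipy, OpenCV 4.12 (cv2) and the standard library are available. Lean on these libraries where they do the work, as an engineer would, in place of code of your own. Each camera call takes 0.05 s, during which the arm holds its last target. There are 200 camera calls.

TASK

The white vial shuttle on the bench rail is held by friction until the black pad in its middle is pressed down. With the fingertips press the pad down, keep it down and gently push the shuttle along the rail until it rests against the marked stop, the one that carries a diamond-shaped plate; then let the pad spring back up and move clear. Never force the shuttle along while its pad is up, and leave the things standing around it where they are: nothing is to be lifted.

Things in the scene. Friction and masses are not known exactly. Their poses are not given: they have to be found in the camera images.
- rail: Aluminium slide rail fixed to the bench, 440 mm long (its y axis), 64 mm wide (x), flat top 30 mm above the bench. Origin: centre of its underside, on the bench. It stands in a different place each time, turned up to about 30 degrees; the shuttle slides only along its y axis.
- shuttle: White shuttle, slides along the rail either way: 130 mm long (y), 56 mm wide (x). Origin: its centre, at the rail's top (30 mm above the bench). Its two raised end blocks (35 mm long, tops 31 mm above the origin) each hold a fixed capped vial (top 40 mm above the origin, 47 mm from the centre); between them a 60 mm gap, open at the sides, is filled by the pad.
- pad (a joint): How far the pad is pressed: 0 = up, 0.008 m = fully down. Up, a friction brake holds the shuttle (10 to 16 N sideways; do not overcome it); from about 1 mm down it slides freely (about 1 N); slide at 3 to 7 mm. Stiff spring: 9 N before it starts down, 11 N at 4 mm, 14 N at the bottom; it returns by itself.
- pad_top (a point): Centre of the top of the black ribbed press pad (48 mm across the rail, 56 mm along it), 49.5 mm above the bench when up; it goes straight down. Fingertips pressing it drag the shuttle along by friction or, if they slip, come up against an end block (30 mm from the centre) and push there.
- stop_marked: The marked stop, near either end of the rail: aluminium block fixed on the rail, 56 mm wide, 20 mm long (y), 30 mm high, with a flat diamond-shaped dark plate (48 mm over its corners) on a short stem, its top 49 mm above the rail. Origin: centre of the block's underside, on the rail's top. The shuttle touches it when their origins are 75 mm apart. It does not give.
- stop_plain: The other stop near the opposite end of the rail: the same block without the plate. Origin: centre of its underside, on the rail's top.
- bottle: Amber bottle with a white cap, 62 mm wide, 135 mm high, standing beyond the rail. Leave it alone. Origin: centre of its underside.
- tube_rack: Blue rack of eight capped tubes, 75 x 140 mm, 87 mm high, standing beyond the rail. Leave it alone. Origin: centre of its underside.
- jar: White jar, 52 mm wide, 55 mm high, on the robot's side of the rail. Leave it alone. Origin: centre of its underside.
- wrench: Steel wrench, 130 mm long, lying on the robot's side of the rail. Leave it alone. Origin: middle of its underside.

How it is judged:
On the way, in this order (a step that is already met when the one before it is completed fails the run):
1. the pad is pressed at least 2 mm down, the shuttle still short of the stop (value of joint pad above 0.002 m and not (horizontal distance between shuttle and stop_marked below 0.079 m)), for 0.1 s.
2. the shuttle is pushed up to the marked stop (horizontal distance between shuttle and stop_marked below 0.079 m), for 0.2 s.
At the end, for the whole second after the job is handed in: The shuttle stands at rest within 4 mm of touching the marked stop, with the pad sprung back up (less than 1 mm down) (horizontal distance between shuttle and stop_marked below 0.079 m and value of joint pad below 0.001 m and linear speed of shuttle below 0.01 m/s).
It fails at once if the robot forces the shuttle or its pad with more than 45 N (contact force between any of the fingers, the arm and shuttle above 45 N).
It fails at once if the shuttle is forced along, more than 12 mm from its start and short of the stop, while its pad is up (distance of shuttle from where it was at the start of the episode above 0.012 m and linear speed of shuttle above 0.015 m/s and value of joint pad below 0.0003 m and not (horizontal distance between shuttle and stop_marked below 0.079 m)).
It fails at once if the shuttle is shot along faster than 0.3 m/s (linear speed of shuttle above 0.3 m/s).
It fails at once if a thing standing by is pushed more than 20 mm, knocked over or lifted (distance of any of bottle, tube_rack, jar, wrench from where it was at the start of the episode above 0.02 m or angle between any of bottle, tube_rack, jar, wrench's own z axis and vertical above 0.5 rad).
It also fails if it takes over 35 s, if anything falls off the work surface, if the arm or the gripper's body presses on something with over 40 N, if the wrist force passes 120 N, or if a joint passes its speed limit or range.

## Working session

There is one attempt and no reset: what is moved stays moved. The work goes in short steps, Python scripts to look and compute and a tool call to move; the robot and the scene stay as the last step left them, time stands still between calls to the robot, and variables do not carry over. Pictures are saved under pics/ and viewed, about 8 in all and at most 12, crops included, and the job is handed in when it is done.

Besides the shell and the picture viewer there is one more tool, called after "Emit:" as name([rows], argument=value, ...), one row to a line, values as JSON. drive_tool: Moves the arm, as the interface text tells. Its arguments: {"type":"object","properties":{"deltas":{"type":"array"},"force":{"type":"number"}},"required":["deltas"]}

```bash
mkdir -p pics
cat > h.py <<'E'
import numpy as np, cv2
from bench import robot
def snap(n,f):
    s=robot.snapshot(n); np.savez(''+f+'.npz',**s); cv2.imwrite('pics/'+f+'.png',s['image'][:,:,::-1]); return s
def world(s,u,v,z=None,T=None):
    K=s['intrinsics']; T=s['cam_to_world'] if T is None else T
    r=np.linalg.inv(K)@[u,v,1]
    if z is None: return (T@np.r_[r*s['depth'][int(v),int(u)],1])[:3]
    d=T[:3,:3]@r; return T[:3,3]+d*(z-T[2,3])/d[2]
E
python3 - <<'E'
from h import *
o=robot.get_obs(); print({k:np.round(v,3).tolist() for k,v in o.items()})
snap('scene','scene1'); snap('side','side1')
E
```

```text
{'time': 0.0, 'joints': [1.249, 0.399, 0.045, 1.538, -0.019, 1.207, -0.051], 'qd': [0.001, 0.001, -0.001, -0.001, 0.0, 0.0, 0.0], 'joint_torque': [0.0, -47.513, 1.365, -25.422, 0.012, 0.009, 0.0], 'tcp_pos': [0.143, -0.633, 0.238], 'tool_rot': [-0.001, 0.994, 0.111, -0.0], 'ft_force': [0.016, -0.08, 0.59], 'torque': [0.015, 0.03, -0.012], 'finger_gap': 0.085}
```

View pics/scene1.png

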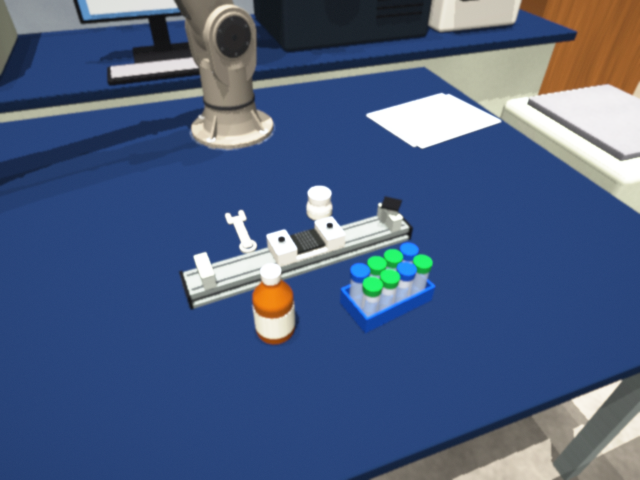

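View pics/side1.png

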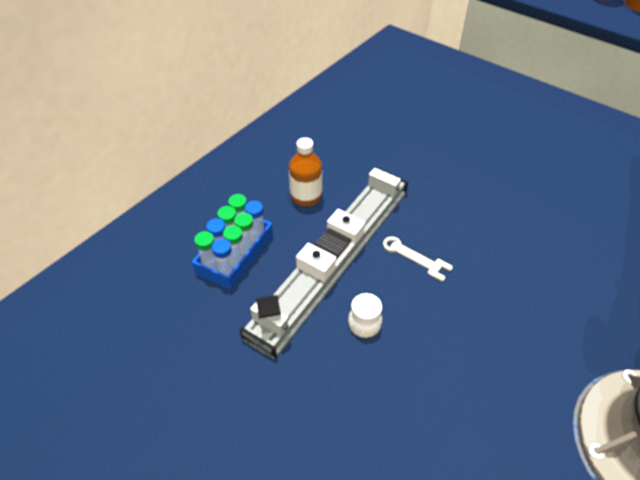

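The scene view shows the marked stop (dark plate) at (391,204), the pad at (308,240) and the plain stop at (205,270). In the side view they are at (268,307), (333,243) and (384,180).

Run:
```python
from h import *
a=np.load('scene1.npz'); b=np.load('side1.npz')
for n,s,L in [('scene',a,dict(pad=(308,240,.0495),plate=(391,204,.079),vL=(281,240,.07),vR=(329,226,.07),plain=(204,262,.06))),('side',b,dict(pad=(333,243,.0495),plate=(268,306,.079),vL=(346,219,.07),vR=(316,254,.07),plain=(384,177,.06),rA=(250,338,.03)))]:
    for k,(u,v,z) in L.items(): print(n,k,world(s,u,v).round(3),world(s,u,v,z).round(3))
# dense: shuttle end-block tops & rail via depth (side)
s=b; D=s['depth']; v,u=np.mgrid[0:480,0:640]; K=s['intrinsics']
P=np.stack([(u-K[0,2])/K[0,0]*D,(v-K[1,2])/K[1,1]*D,D,np.ones_like(D)],-1)@s['cam_to_world'].T
img=s['image'].astype(int); roi=(u>235)&(u<415)&(v>165)&(v<360)&(D>0)
sat=img.max(2)-img.min(2)
for nm,lo,hi in [('rail',.025,.036),('blocks',.055,.066)]:
    m=roi&(P[...,2]>lo)&(P[...,2]<hi)&(sat<40)
    n,lab,st,c=cv2.connectedComponentsWithStats(m.astype('uint8'))
    for i in range(1,n):
        if st[i,4]>60:
            q=P[lab==i][:,:2].astype('float32'); print(nm,st[i],q.mean(0),P[lab==i][:,2].mean(),cv2.minAreaRect(q))
```

```text
scene pad [0.567 0.026 0.049] [0.567 0.026 0.049]
scene plate [0.55  0.198 0.077] [0.553 0.197 0.079]
scene vL [ 0.571 -0.026  0.068] [ 0.573 -0.026  0.07 ]
scene vR [0.566 0.066 0.071] [0.565 0.066 0.07 ]
scene plain [ 0.573 -0.161  0.059] [ 0.574 -0.161  0.06 ]
side pad [0.561 0.019 0.049] [0.561 0.019 0.049]
side plate [0.547 0.199 0.081] [0.548 0.198 0.079]
side vL [ 0.565 -0.023  0.072] [ 0.566 -0.025  0.07 ]
side vR [0.557 0.071 0.073] [0.558 0.069 0.07 ]
side plain [ 0.578 -0.162  0.062] [ 0.579 -0.164  0.06 ]
side rA [0.559 0.234 0.022] [0.555 0.237 0.03 ]
rail [ 240  178  168  174 3542] [0.55527043 0.06066941] 0.03185435852218602 ((0.5635411143302917, 0.013676881790161133), (0.06657172739505768, 0.4427580237388611), 4.703857898712158)
rail [290 186  32  13 130] [ 0.6870599 -0.0593244] 0.030857461219298853 ((0.6895625591278076, -0.06269989907741547), (0.060118671506643295, 0.025489380583167076), 37.26575469970703)
rail [350 309  32  21 207] [0.43247554 0.10606436] 0.03016917946429471 ((0.43630746006965637, 0.1011299267411232), (0.04980672895908356, 0.031039055436849594), 22.3
[... 412 characters left out ...]
[ 0.56483984 -0.02320326] 0.06213855205264237 ((0.566654622554779, -0.025615675374865532), (0.056798405945301056, 0.038822293281555176), 6.0754194259643555)
blocks [297 243  39  31 582] [0.5570847  0.07081345] 0.062230981617714655 ((0.5588240623474121, 0.06848891824483871), (0.05790293961763382, 0.037710487842559814), 5.657532691955566)
blocks [352 293  30  26 534] [0.4396629  0.09305253] 0.056982867025211305 ((0.44030293822288513, 0.09288094937801361), (0.04482569918036461, 0.045253314077854156), 72.673095703125)
blocks [265 312  23  16 181] [0.52953625 0.19896984] 0.06085188891356341 ((0.5341516733169556, 0.1965155452489853), (0.028897352516651154, 0.021181657910346985), 2.590014934539795)
```

Emit:
drive_tool([
  [0,[0,0,0],[0,0,0.044]],
  [0,[0.75,-1,0],[0,0,0]],
  [0,[0.75,-1,0],[0,0,0]],
  [0,[0.75,-1,0],[0,0,0]],
  [0,[0.75,-1,0],[0,0,0]],
  [0,[0.75,-1,0],[0,0,0]],
  [0,[0.75,-1,0],[0,0,0]],
  [0,[0.75,-1,0],[0,0,0]],
], force=30)

```text
time: 1.1
tcp_pos: [0.2599, -0.4473, 0.2389]
tool_rot: [-0.0, 0.999, 0.042, -0.0]
ft_force: [-0.3, 0.3, -0.4]
finger_gap: -0.0001
```

Emit:
drive_tool([
  [0,[0.75,-1,0],[0,0,0]],
  [0,[0.75,-1,0],[0,0,0]],
  [0,[0.75,-1,0],[0,0,0]],
  [0,[0.75,-1,0],[0,0,0]],
  [0,[0.75,-1,0],[0,0,0]],
  [0,[0.75,-1,0],[0,0,0]],
  [0,[0.75,-1,0],[0,0,0]],
  [0,[0.75,-1,0],[0,0,0]],
])

```text
time: 2.1
tcp_pos: [0.3923, -0.2355, 0.239]
tool_rot: [-0.0, 0.999, 0.042, -0.0]
ft_force: [-0.4, -0.4, 0.4]
finger_gap: 0.0001
```

Emit:
drive_tool([
  [0,[0.75,-1,0],[0,0,0]],
  [0,[0.75,-1,0],[0,0,0]],
  [0,[0.75,-1,0],[0,0,0]],
  [0,[0.75,-1,0],[0,0,0]],
  [0,[0.75,-1,0],[0,0,0]],
  [0,[0.75,-1,0],[0,0,0]],
  [0,[0,0,0],[0,0,0]],
])

```text
time: 2.98
tcp_pos: [0.4923, -0.0749, 0.2391]
tool_rot: [-0.001, 0.999, 0.045, 0.0]
ft_force: [-0.5, -0.0, -0.1]
finger_gap: 0.0001
```

Emit:
drive_tool([
  [0,[0.79,-0.9,0.6],[0,0,0]],
  [0,[0.79,-0.9,0.6],[0,0,0]],
  [0,[0.79,-0.9,0.6],[0,0,0]],
  [0,[0.79,-0.9,0.6],[0,0,0]],
  [0,[0,0,0],[0,0,0]],
  [0,[0,0,0],[0,0,0]],
])

```text
time: 3.72
tcp_pos: [0.5622, 0.0172, 0.1791]
tool_rot: [0.001, 0.999, 0.042, -0.001]
ft_force: [0.2, 0.4, 0.4]
finger_gap: -0.0
```

Run:
```python
from h import *
o=robot.get_obs(); s=snap('wrist','w1'); print(o['tcp_pos'],o['tool_rot'],o['ft_force'])
np.savez('w1o.npz',p=o['tcp_pos'],q=o['tool_rot']); print(s['tool_from_camera'].round(3))
```

```text
[0.5621952  0.01715144 0.17908478] [ 6.68468888e-04  9.99134608e-01  4.15847680e-02 -5.43997614e-04] [0.23912684 0.43997237 0.43578974]
[[-0.    -0.947 -0.322  0.082]
 [ 1.    -0.     0.    -0.001]
 [-0.    -0.322  0.947 -0.134]
 [ 0.     0.     0.     1.   ]]
```

View pics/w1.png

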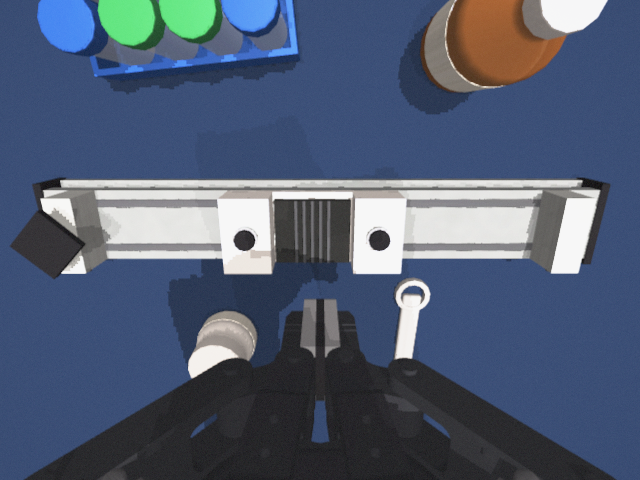

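The wrist view shows the pad at about (313,231), the vials at (244,240) and (379,240), and the plate at (48,243). The rail runs level in the image, so the yaw is right.

Run:
```python
from h import *
from scipy.spatial.transform import Rotation as R
s=np.load('w1.npz'); o=np.load('w1o.npz')
W=np.eye(4); W[:3,:3]=R.from_quat(np.r_[o['q'][1:],o['q'][0]]).as_matrix(); W[:3,3]=o['p']; T=W@s['tool_from_camera']
for k,u,v,z in [('pad',313,231,.0495),('v1',244,240,.07),('v2',379,240,.07),('plate',48,243,.079),('stoptopcorner',45,195,.06),('stopblk_facetop',66,266,.06),('blkL corner',219,195,.061),('blkL corner2',219,273,.061)]:
    p=world(s,u,v,z,T); print(k,world(s,u,v,None,T).round(4),p.round(4),'tool',(W[:3,:3].T@(p-o['p'])).round(4))
```

```text
pad [0.5621 0.023  0.0491] [0.5622 0.023  0.0495] tool [ 0.0007 -0.0059  0.1296]
v1 [0.558  0.07   0.0693] [0.5582 0.0699 0.07  ] tool [ 0.0005 -0.053   0.109 ]
v2 [ 0.5655 -0.0228  0.0689] [ 0.5659 -0.0226  0.07  ] tool [0.0005 0.0398 0.1091]
plate [0.5486 0.1976 0.079 ] [0.5486 0.1976 0.079 ] tool [ 0.0015 -0.1811  0.0998]
stoptopcorner [0.568  0.2302 0.0299] [0.5761 0.2084 0.06  ] tool [ 0.0299 -0.1896  0.1188]
stopblk_facetop [0.5232 0.202  0.0588] [0.5238 0.2012 0.06  ] tool [-0.0228 -0.1867  0.1189]
blkL corner [0.579  0.0971 0.0296] [0.5862 0.0891 0.061 ] tool [ 0.03   -0.0699  0.118 ]
blkL corner2 [ 4.997e-01  1.050e-01 -4.000e-04] [0.5279 0.0894 0.061 ] tool [-0.028 -0.075  0.118]
```

Emit:
drive_tool([
  [0,[0,-0.26,0.5],[0,0,0]],
  [0,[0,0,0.9],[0,0,0]],
  [0,[0,0,0.9],[0,0,0]],
  [0,[0,0,0.9],[0,0,0]],
  [0,[0,0,0.9],[0,0,0]],
  [0,[0,0,0.3],[0,0,0]],
  [0,[0,0,0],[0,0,0]],
  [0,[0,0,0],[0,0,0]],
])

```text
time: 4.78
tcp_pos: [0.5629, 0.0253, 0.0702]
tool_rot: [0.0, 0.999, 0.042, 0.001]
ft_force: [0.4, -0.5, 0.9]
finger_gap: -0.0004
```

Run:
```python
from h import *
o=robot.get_obs(); s=snap('wrist','w2'); print(robot.finger_overhang,o['tcp_pos'],o['tool_rot'],o['ft_force'])
```

```text
0.008 [0.56290225 0.02534215 0.07018574] [5.46597582e-05 9.99106930e-01 4.22439092e-02 8.90107365e-04] [ 0.43900257 -0.52301534  0.93127253]
```

View pics/w2.png

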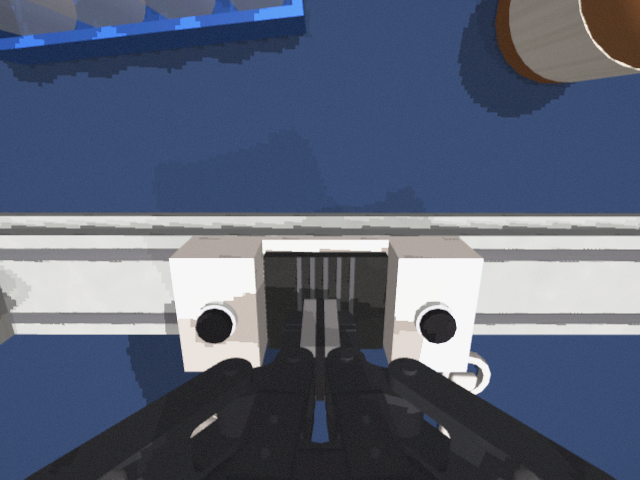

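The fingertips at (320,330) sit between the vials at (215,325) and (437,325), inside the pad gap. They are 12 mm above the pad, so I'll press in small steps.

Emit:
drive_tool([
  [0,[0,0,0.2],[0,0,0]],
  [0,[0,0,0.2],[0,0,0]],
  [0,[0,0,0.08],[0,0,0]],
  [0,[0,0,0],[0,0,0]],
])

```text
time: 5.32
tcp_pos: [0.5622, 0.0253, 0.0572]
tool_rot: [0.0, 0.999, 0.042, 0.0]
ft_force: [-0.0, -0.4, 0.1]
finger_gap: 0.0002
```

Emit:
drive_tool([
  [0,[0,0,0.04],[0,0,0]],
  [0,[0,0,0.04],[0,0,0]],
  [0,[0,0,0.04],[0,0,0]],
  [0,[0,0,0],[0,0,0]],
])

```text
time: 5.82
tcp_pos: [0.5623, 0.0253, 0.0555]
tool_rot: [0.0, 0.999, 0.042, 0.0]
ft_force: [-3.2, -0.9, 9.6]
finger_gap: -0.0002
```

Emit:
drive_tool([
  [0,[0,0,0.05],[0,0,0]],
  [0,[0,0,0.05],[0,0,0]],
  [0,[0,0,0.03],[0,0,0]],
  [0,[0,0,0],[0,0,0]],
  [0,[0,0,0],[0,0,0]],
])

```text
time: 6.45
tcp_pos: [0.5624, 0.0254, 0.0526]
tool_rot: [0.0, 0.999, 0.042, 0.0]
ft_force: [-4.5, 0.5, 11.9]
finger_gap: 0.0001
```

Force and height agree on about 5 mm of press. I'll slide gently.

Emit:
drive_tool([
  [0,[0,-0.05,0],[0,0,0]],
  [0,[0,-0.1,0],[0,0,0]],
  [0,[0,-0.15,0],[0,0,0]],
  [0,[0,-0.15,0],[0,0,0]],
  [0,[0,-0.15,0],[0,0,0]],
  [0,[0,-0.15,0],[0,0,0]],
  [0,[0,-0.1,0],[0,0,0]],
  [0,[0,0,0],[0,0,0]],
])

```text
time: 7.45
tcp_pos: [0.5606, 0.0469, 0.0526]
tool_rot: [0.0, 0.999, 0.042, 0.0]
ft_force: [-3.4, -0.2, 11.5]
finger_gap: 0.0003
```

Run:
```python
from h import *
o=robot.get_obs(); s=snap('wrist','w3'); print(o['tcp_pos'],o['ft_force'])
```

```text
[0.56057291 0.0469047  0.05259695] [-3.40046272 -0.24857293 11.5062204 ]
```

View pics/w3.png

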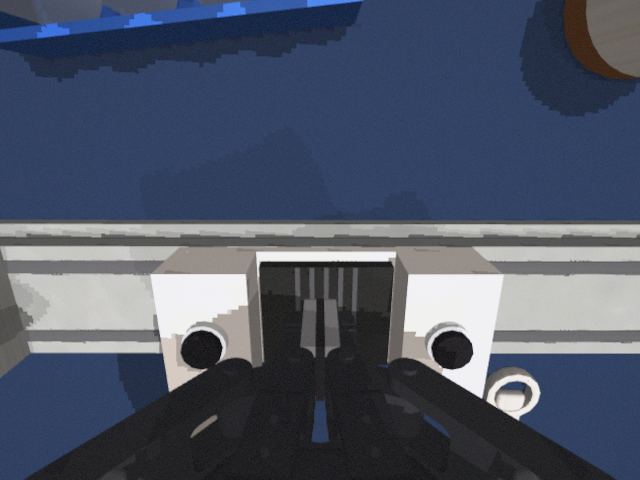

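The shuttle follows the fingers without slip: the vials at (203,347) and (452,347) are still centred about the fingers. About 78 mm is left.

Emit:
drive_tool([
  [0,[0,-0.1,0],[0,0,0]],
  [0,[0,-0.2,0],[0,0,0]],
  [0,[0,-0.2,0],[0,0,0]],
  [0,[0,-0.2,0],[0,0,0]],
  [0,[0,-0.2,0],[0,0,0]],
  [0,[0,-0.2,0],[0,0,0]],
  [0,[0,-0.2,0],[0,0,0]],
  [0,[0,-0.1,0],[0,0,0]],
])

```text
time: 8.5
tcp_pos: [0.5576, 0.0817, 0.0526]
tool_rot: [0.0, 0.999, 0.042, 0.0]
ft_force: [-4.4, -1.3, 12.3]
finger_gap: 0.0002
```

Emit:
drive_tool([
  [0,[0,-0.2,0],[0,0,0]],
  [0,[0,-0.2,0],[0,0,0]],
  [0,[0,-0.2,0],[0,0,0]],
  [0,[0,-0.2,0],[0,0,0]],
  [0,[0,-0.15,0],[0,0,0]],
  [0,[0,-0.1,0],[0,0,0]],
  [0,[0,-0.1,0],[0,0,0]],
  [0,[0,0,0],[0,0,0]],
])

```text
time: 9.5
tcp_pos: [0.5552, 0.1107, 0.0526]
tool_rot: [0.0, 0.999, 0.042, 0.0]
ft_force: [-3.1, -0.6, 10.4]
finger_gap: 0.0
```

Emit:
drive_tool([
  [0,[0,-0.08,0],[0,0,0]],
  [0,[0,-0.08,0],[0,0,0]],
  [0,[0,-0.08,0],[0,0,0]],
  [0,[0,-0.08,0],[0,0,0]],
  [0,[0,-0.08,0],[0,0,0]],
  [0,[0,0,0],[0,0,0]],
])

```text
time: 10.25
tcp_pos: [0.5544, 0.1206, 0.0527]
tool_rot: [0.0, 0.999, 0.042, 0.0]
ft_force: [-3.3, -0.3, 11.3]
finger_gap: 0.0001
```

Emit:
drive_tool([
  [0,[0,-0.06,0],[0,0,0]],
  [0,[0,-0.06,0],[0,0,0]],
  [0,[0,0,0],[0,0,0]],
])

```text
time: 10.62
tcp_pos: [0.5541, 0.1235, 0.0526]
tool_rot: [0.0, 0.999, 0.042, 0.0]
ft_force: [-3.9, -0.8, 11.6]
finger_gap: -0.0001
```

Emit:
drive_tool([
  [0,[0,-0.06,0],[0,0,0]],
  [0,[0,0,0],[0,0,0]],
])

```text
time: 10.88
tcp_pos: [0.554, 0.125, 0.0527]
tool_rot: [0.0, 0.999, 0.042, 0.0]
ft_force: [-2.5, -0.3, 11.3]
finger_gap: 0.0003
```

Emit:
drive_tool([
  [0,[0,-0.06,0],[0,0,0]],
  [0,[0,0,0],[0,0,0]],
])

```text
time: 11.12
tcp_pos: [0.5539, 0.1264, 0.0526]
tool_rot: [0.0, 0.999, 0.042, 0.0]
ft_force: [-3.5, 0.0, 12.1]
finger_gap: 0.0001
```

Emit:
drive_tool([
  [0,[0,-0.06,0],[0,0,0]],
  [0,[0,0,0],[0,0,0]],
])

```text
time: 11.38
tcp_pos: [0.5538, 0.1274, 0.0526]
tool_rot: [0.001, 0.999, 0.042, 0.0]
ft_force: [-3.6, -1.5, 11.5]
finger_gap: 0.0001
```

Emit:
drive_tool([
  [0,[0,-0.06,0],[0,0,0]],
  [0,[0,0,0],[0,0,0]],
])

```text
time: 11.62
tcp_pos: [0.5538, 0.1274, 0.0525]
tool_rot: [0.001, 0.999, 0.042, 0.0]
ft_force: [-3.6, -4.1, 12.2]
finger_gap: -0.0001
```

Run:
```python
from h import *
o=robot.get_obs(); s=snap('side','s2'); print(o['tcp_pos'],o['ft_force'])
c=s['image'][220:370,220:370,::-1]; w=snap('wrist','w4')['image'][:,:,::-1]
cv2.imwrite('pics/c4.png',np.hstack([cv2.resize(c,(400,400),interpolation=cv2.INTER_CUBIC),cv2.resize(w[60:,:420],(400,400))]))
```

```text
[0.55379947 0.12743489 0.05250495] [-3.55472639 -4.05798065 12.17536321]
```

View pics/c4.png

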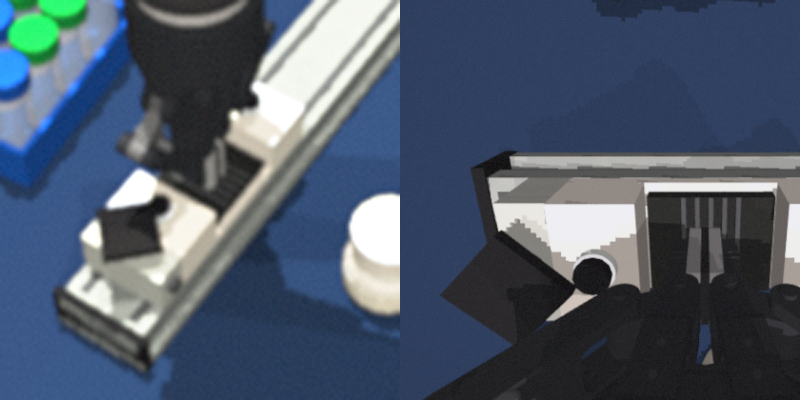

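The shuttle block meets the stop with no gap at left (150,240). Motion stalled while the side force rose to 4 N, so it is in contact. I'll relax the side load and lift straight up.

Emit:
drive_tool([
  [0,[0,0.04,0],[0,0,0]],
  [0,[0,0,-0.1],[0,0,0]],
  [0,[0,0,-0.1],[0,0,0]],
  [0,[0,0,-0.1],[0,0,0]],
  [0,[0,0,-0.1],[0,0,0]],
  [0,[0,0,-0.3],[0,0,0]],
  [0,[0,0,-0.6],[0,0,0]],
  [0,[0,0,-0.8],[0,0,0]],
])

```text
time: 12.72
tcp_pos: [0.5534, 0.128, 0.1044]
tool_rot: [0.0, 0.999, 0.042, -0.0]
ft_force: [0.8, 0.0, 0.5]
finger_gap: -0.0
```

Emit:
drive_tool([
  [0,[0,0,-0.9],[0,0,0]],
  [0,[0,0,-0.9],[0,0,0]],
  [0,[0,0,-0.9],[0,0,0]],
  [0,[0,0,-0.9],[0,0,0]],
  [0,[0,0,-0.5],[0,0,0]],
  [0,[0,0,0],[0,0,0]],
  [0,[0,0,0],[0,0,0]],
])

```text
time: 13.6
tcp_pos: [0.5529, 0.1277, 0.2052]
tool_rot: [0.0, 0.999, 0.042, -0.001]
ft_force: [0.4, -0.3, -0.3]
finger_gap: -0.0001
```

Run:
```python
from h import *
from scipy.spatial.transform import Rotation as R
o=robot.get_obs(); s=snap('wrist','w5'); W=np.eye(4); q=o['tool_rot']; W[:3,:3]=R.from_quat(np.r_[q[1:],q[0]]).as_matrix(); W[:3,3]=o['tcp_pos']
np.savez('w5o.npz',W=W); print(o['time'],o['tcp_pos'],o['ft_force'])
```

```text
13.6 [0.55287797 0.12767797 0.20523895] [ 0.37805401 -0.33363373 -0.34320539]
```

View pics/w5.png

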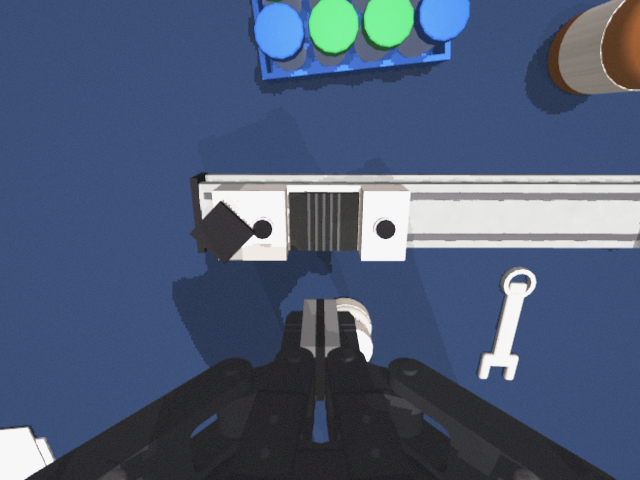

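The wrist view now shows the plate at (222,231), vials at (262,229) and (386,229), and the pad at (323,220). I'll check the distance and the pad height.

Run:
```python
from h import *
s=np.load('w5.npz'); T=np.load('w5o.npz')['W']@s['tool_from_camera']
f=lambda u,v,z:world(s,u,v,z,T)
c=(f(262,229,.07)+f(386,229,.07))/2; p=f(222,231,.079)
print(np.linalg.norm((c-p)[:2]), np.median([world(s,u,v,None,T)[2] for u in range(300,350,3) for v in range(205,240,3)]))
robot.hand_in()
```

```text
0.07455162869608833 0.04862888876766125
the job is handed in; nothing more can be done
```

The shuttle is resting against the marked stop with its pad back up, and I have handed the job in. It reports no verdict, so the result rests on my own checks.

I pressed the pad about 5 mm down with the shut fingertips, at roughly 12 N. I then slid the shuttle about 102 mm along the rail until it stalled against the stop at about 4 N of side force. After easing that side load I lifted straight up, and the arm was clear at 13.6 s.

**Last checks:**
- **Distance to the stop:** the shuttle and marked stop measured 74.6 mm apart, where contact is 75 mm and the limit is 79 mm.
- **Pad height:** the camera read about 48.6 mm against 49.5 mm for fully up. That is within the 2 mm calibration, and I read 49.1 mm before pressing, so I take it as up. The camera can't confirm the 1 mm limit by itself.
- **Things standing by:** in the pictures the bottle, rack, jar and wrench look untouched. I did not measure their positions again.

No check failed.

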